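# Try the lid of the paint box, free its catch and hold it open

## Task

Open the painter's box on the table: before you touch its catch, tug the lid up by the knob to feel if it is caught; if it is, let the lid down and slide the catch's steel thumb stud along the rail towards the middle, as far as it goes. Then raise the lid about 40 degrees and finish while still holding it there in the fingers (it falls shut otherwise). Leave the other things on and around the box where they are.

Things in the scene. Friction and masses are not known exactly. Their poses are not given: they have to be found in the camera images.
- box: Painter's wooden box, 260 mm deep (x) x 320 mm wide (y) x 100 mm high, standing fixed on the table. Origin: centre of its underside; its own -x side is its front (towards the robot at yaw 0), +y its left, z up. Along the front edge runs a fixed wooden rail 50 mm deep, top 100 mm above the table; behind the rail lies the hinged lid, its top flush with the rail. The knob is on the lid, the catch's thumb stud on the rail. Box and everything on it turn together with its yaw
- lid (a joint): Opening angle of the lid in rad: 0 shut, grows as its front edge rises; stop at 1.25. It falls shut when let go (about 0.5 kg, 2.3 to 4 N to lift at the knob). When the catch has hold of it it rises only to about 0.02 (3.5 mm at the knob) and then stops dead; when not caught it just lifts
- lid_knob (a point): Round wooden knob on the lid near its front edge, head 30 mm in diameter, 38 mm tall above the lid. The point: on the knob's axis, 26 mm above the lid's top, in the head, where to pinch it; 170 mm in front of the hinge line and 31 mm above it while the lid is shut; box frame (-45, 0, 126) mm then. It turns with the lid; pinched along the box's y it can pivot between the fingers, so the hand may stay upright
- lid_hinge (a point): Middle of the lid's hinge line, at the box's rear edge, box frame (125, 0, 95) mm; the line runs along the box's y
- catch (a joint): Travel of the catch's thumb stud in m along the box's +y (towards the middle of the rail): 0 at its locking end, 0.030 against its end stop. It starts somewhere in 0 to 0.006. It moves with 2 to 4 N and stays where it is left. The stud pushes a tongue hidden inside the rail, with lost motion, so the stud's place does not tell if the lid is caught; at 0.030 (and from about 0.022) the tongue is clear of the lid for certain
- catch_stud (a point): Steel thumb stud of the sliding catch, upright block 18 mm (box x) x 14 mm (box y), top 32 mm above the rail. The point: on its axis, 22 mm above the rail (122 mm above the table); box frame (-105, -95 + travel, 122) mm
- eraser_mid (a point): Centre of a white eraser, 24 x 46 x 13 mm, lying on the rail left of the catch. Leave alone
- jar_mid (a point): Centre of a lidded jar, 60 mm in diameter, 85 mm tall, standing left of the box. Leave alone
- waterpot_mid (a point): Centre of a pale open water pot, 76 mm across, 80 mm tall, right of the box. Leave alone
- tape_mid (a point): Centre of a roll of paper tape, 84 mm in diameter, 25 mm tall, lying right of the box. Leave alone
- palette_knife_grip (a point): Handle of a palette knife 200 mm long lying before the box. Leave alone
- tin_mid (a point): Centre of a closed tin, 72 mm in diameter, 50 mm tall, before the box. Leave alone
- charcoal_box_mid (a point): Centre of a flat cardboard box, 60 x 110 x 18 mm, left of the box. Leave alone

How it is judged:
By the outcome, as a careful person would: the job done as asked, in the order asked, and still so for the second after the job is handed in, while the arm keeps its last pose, push and grip.
It also fails if it takes over 54 s, if anything falls off the work surface, if the arm or the gripper's body presses on something with over 40 N, if the wrist force passes 120 N, or if a joint passes its speed limit or range.

## Robot

A 6-joint arm with a two-finger parallel gripper is mounted at the origin on the work surface. World frame = base frame: x ahead of the robot, y to its left, z up, the work surface at z = 0. Lengths are in m, angles in rad, forces in N, time in s.
With the tool pointing down it reaches from about 0.275 to 0.825 m from the base axis. Payload 4.9 kg.
Tool frame: the origin (TCP) lies midway between the tips of the shut fingers; the grasp point (between the pads) lies 19 mm behind it; z points along the fingers, y is the line along which they close (so a half turn about z gives the same grasp; the last joint's range is limited). The gripper opens to 85 mm and grips with 20 to 120 N. Pads are 22 mm wide; open, the fingers measure 114 mm over their backs; the gripper's body (76 mm by 85 mm) begins 54 mm behind the grasp point. The pads swing forward as they close: fully open they stand 13 mm farther back than shut.
Start: joints at [-1.434, 0.326, -0.193, 1.052, 0, 1.437], TCP at [0.147, -0.53, 0.231] pointing down, gripper open.
Joint ranges: [-2.65, 2.65], [-0.97, 1.79], [-1.3, 1.35], [-1.93, 2.1], [-1.47, 1.37], [-3.14, 3.14]. Speed limits (rad/s): [2.57, 2.57, 3.14, 3.14, 3.14, 3.14].

## Interface

Orientations are given as a unit quaternion [w, x, y, z].
In Python, from workcell import * gives the robot as it stands. The module is installed in compiled form; this text tells all that it offers.
- The arm moves only by the shell command python3 -m creep 'ROWS' [FORCE]. ROWS is a JSON object of lists of equal length, an entry for each row: "jaw": the closure, from -1 (fully open) to 1 (shut), so that 0 is half open; "translation": the shift along the tool's x, y, z in cm, a list of three; "twist": the turn, a rotation vector about the tool's x, y, z in rad, a list of three. In form: {"jaw": [jaw, ...], "translation": [[tx, ty, tz], ...], "twist": [[wx, wy, wz], ...]}. A call has 1 to 5 rows; each row is the pose to reach, as a shift and turn from the pose commanded when the call began, along the tool's axes at that moment; what a row does not reach only later rows make up. A row lasts 1/10 s, in which the tool goes at most 50 mm and 8.59 degrees, less where a joint would pass 70% of its speed; a pose out of reach is approached as far as the arm can. A call with a gripper value outside its range is refused whole. The fingers move at their own pace and stop on an object; FORCE is the grip in N (left out, the last holds). Time passes only in rows, so rows that repeat a pose let the fingers close. It gives the time, the measured TCP pose, the force, the opening and the grip force at its end, in the units of the state.
- get_state(): the state, without advancing time (a new reading comes with each control period).
- read_camera(name): name is "scene" or "top"; returns the picture (400x640x3 uint8, blue, green, red); there is no depth.
- get_calibration(name): a dict with "fx", "fy", "cx", "cy" (pixels), "dist_coeffs" ([k1, k2, p1, p2, k3] as OpenCV has them; the pictures are not rectified), "R" (3x3) and "t" (3): a world point X has camera coordinates R X + t. Camera axes: x right, y down, z forward; pixel columns grow to the right and rows downward; lengths in m; the calibration is good to about 2 mm. A picture is of the moment at which its call begins. get_calibration takes no time and is no camera call.
- sign_off(): hands the job in; it is judged then, once.
The state is a dict: "clock": time; "q": joint angles; "joint_vel": joint speeds; "joint_torque": joint torques, N m; "position": TCP position; "ee_rot": TCP orientation; "force": force on the tool from outside, world axes, zero at the start; "moment": the same for the moment, N m; "finger_gap": opening from 0.0 (shut) to 1.0 (fully open); "gripper_force": force on a finger pad.
Only numpy, scipy, OpenCV 4.12 (cv2) and the standard library are available. Lean on these libraries where they do the work, as an engineer would, in place of code of your own. Each camera call takes 0.05 s, during which the arm holds its last target. There are 200 camera calls.

## Working session

There is one attempt and no reset: what is moved stays moved. The work goes in short steps, Python scripts to look and compute and a shell command to move; the robot and the scene stay as the last step left them, time stands still between calls to the robot, and variables do not carry over. Pictures are saved under pics/ and viewed, at most 10 in all, crops included, and the job is handed in when it is done.

```bash
mkdir -p pics; python3 - <<'E'
from workcell import *
import cv2
for n in("scene","top"):
    cv2.imwrite(f"pics/{n}0.png",read_camera(n)); c=get_calibration(n); print(n,c)
s=get_state();print(s["clock"],s["position"],s["ee_rot"],s["finger_gap"],s["force"])
E
```

```text
scene {'fx': 376.8808252393538, 'fy': 376.8808252393538, 'cx': 318.41262129442015, 'cy': 202.102940134395, 'dist_coeffs': array([0.02001423, 0.        , 0.        , 0.        , 0.        ]), 'R': array([[ 0.695936  ,  0.71806759, -0.00721242],
       [ 0.56877591, -0.55732124, -0.60488594],
       [-0.43836863,  0.41685965, -0.79627946]]), 't': array([-0.42293399, -0.22997955,  1.08144923])}
top {'fx': 515.8004932907942, 'fy': 515.8004932907942, 'cx': 324.5530245737851, 'cy': 198.08649227795152, 'dist_coeffs': array([-0.00805638,  0.        ,  0.        ,  0.        ,  0.        ]), 'R': array([[-0.01782135, -0.99980529,  0.00847218],
       [-0.98159589,  0.01588413, -0.1903082 ],
       [ 0.19013657, -0.0117078 , -0.98168784]]), 't': array([0.05880667, 0.5656771 , 1.27186604])}
0.1 [ 0.1470623  -0.52942092  0.23059424] [-7.83074166e-04  9.90850815e-01  1.34959433e-01  5.07142018e-06] 1.0036359934582046 [-0.38239766 -0.3826207  -0.44748221]
```

View pics/scene0.png

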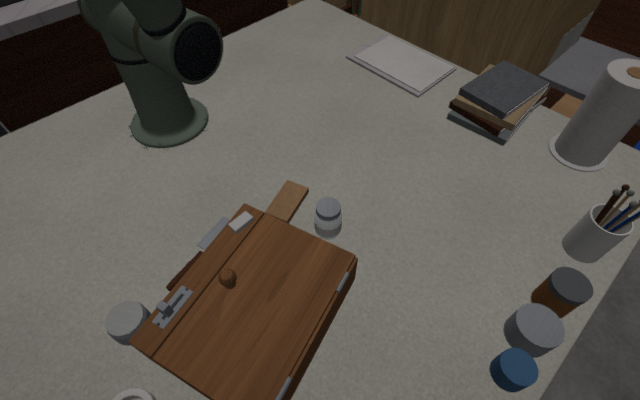

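View pics/top0.png

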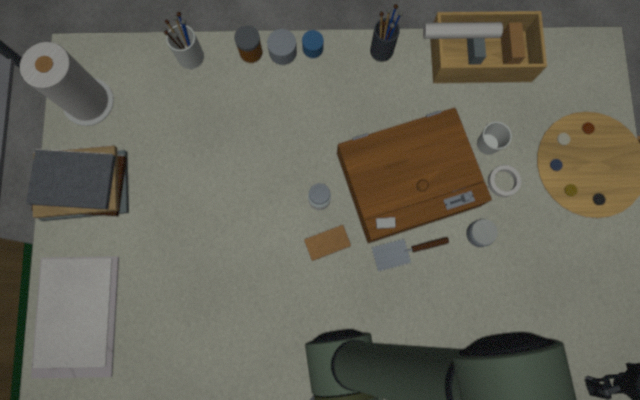

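The scene view shows the box with the knob near (228,278) and the stud near (165,307). In the top view the knob is near (422,185), the catch near (460,200), and the box corners near (338,145), (457,109), (490,200) and (370,241). I'll enlarge both for exact pixels.

```bash
python3 - <<'E'
import cv2,numpy as np
t=cv2.imread("pics/top0.png")[100:250,330:530]; s=cv2.imread("pics/scene0.png")[200:400,100:365]
t=cv2.resize(t,None,fx=4,fy=4,interpolation=cv2.INTER_CUBIC);s=cv2.resize(s,None,fx=3,fy=3,interpolation=cv2.INTER_CUBIC)
cv2.imwrite("pics/tc.png",cv2.convertScaleAbs(t,alpha=1.6));cv2.imwrite("pics/sc.png",cv2.convertScaleAbs(s,alpha=1.6))
E
```

```text
(no output)
```

View pics/tc.png

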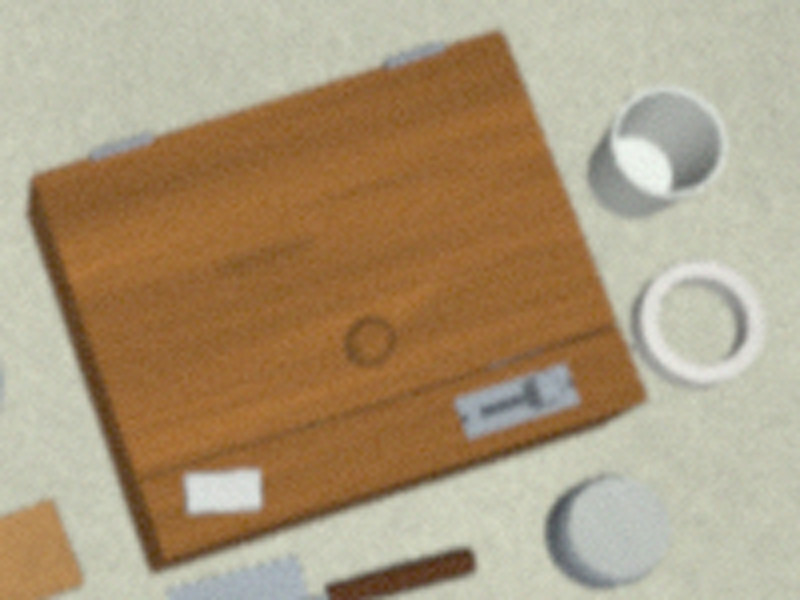

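View pics/sc.png

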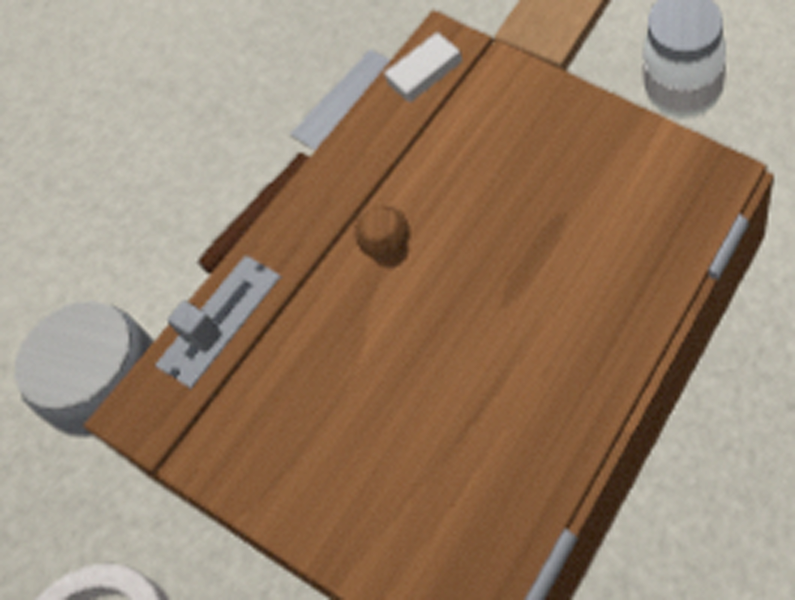

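The crops give (top, 4x) rail and lid corners (35,180), (500,32), (645,398), (155,565), knob head (370,341) and stud about (535,392). In the scene crop (3x) the knob is at (382,228) and the top of the stud at (190,318).

```bash
cat > h.py <<'E'
import numpy as np,cv2
from workcell import *
def ray(n,p):
    c=get_calibration(n);K=np.array([[c["fx"],0,c["cx"]],[0,c["fy"],c["cy"]],[0,0,1]])
    u=cv2.undistortPoints(np.array([[p]],float),K,c["dist_coeffs"])[0,0]
    return -c["R"].T@c["t"], c["R"].T@np.array([*u,1])
def plane(n,p,z):
    o,d=ray(n,p);return o+d*(z-o[2])/d[2]
def tri(a,b):
    (o,d),(P,e)=ray("scene",a),ray("top",b)
    s=np.linalg.lstsq(np.c_[d,-e],P-o,rcond=None)[0];A=o+d*s[0];B=P+e*s[1]
    return (A+B)/2,np.linalg.norm(A-B)
E
python3 - <<'E'
from h import *
np.set_printoptions(precision=4,suppress=True)
T=lambda u,v:((u+.5)/4-.5+330,(v+.5)/4-.5+100)
S=lambda u,v:((u+.5)/3-.5+100,(v+.5)/3-.5+200)
tc=np.array([plane("top",T(*p),.1) for p in[(35,180),(500,32),(645,398),(155,565)]]) # RL RR FR FL
print(tc); print("sizes",[np.linalg.norm(tc[i]-tc[i-1]) for i in range(4)])
sc=[plane("scene",S(*p),.1) for p in[(88,427),(434,11),(768,167)]] # FR FL RL
print(np.array(sc),np.linalg.norm(sc[0]-sc[1]),np.linalg.norm(sc[1]-sc[2]))
m=np.array([[130,160],[130,-160],[-130,-160],[-130,160]])/1000
for pts,mm in((tc[:,:2],m),(np.array(sc)[:,:2],m[[2,3,0]])):
    a=mm-mm.mean(0);b=pts-pts.mean(0)
    y=np.arctan2((a[:,0]*b[:,1]-a[:,1]*b[:,0]).sum(),(a*b).sum());R=np.array([[np.cos(y),-np.sin(y)],[np.sin(y),np.cos(y)]])
    o=pts.mean(0)-R@mm.mean(0);print("yaw",y,"o",o,"knob",o+R@[-.045,0],"stud0",o+R@[-.105,-.095])
print("knob",tri(S(382,228),T(370,341)),"stud",tri(S(190,318),T(535,392)))
print("stud plane scene z.132",plane("scene",S(190,318),.132),plane("top",T(535,392),.132))
print("knob plane",plane("scene",S(382,228),.13),plane("top",T(370,341),.13))
E
```

```text
[[ 0.695   0.0123  0.1   ]
 [ 0.7895 -0.2894  0.1   ]
 [ 0.5484 -0.364   0.1   ]
 [ 0.4495 -0.0554  0.1   ]]
sizes [np.float64(0.2546207148649454), np.float64(0.31616178309283394), np.float64(0.2524191939376086), np.float64(0.3240299466680664)]
[[ 0.5482 -0.3646  0.1   ]
 [ 0.454  -0.0624  0.1   ]
 [ 0.6963  0.0117  0.1   ]] 0.31652597329470633 0.2533864494944227
yaw 0.2981064123708535 o [ 0.6206 -0.1741] knob [ 0.5776 -0.1874] stud0 [ 0.5481 -0.2958]
yaw 0.30377388605160965 o [ 0.6234 -0.1764] knob [ 0.5805 -0.1898] stud0 [ 0.5517 -0.2984]
knob (array([ 0.5802, -0.1884,  0.1319]), np.float64(0.0009360090421366993)) stud (array([ 0.5479, -0.2914,  0.1244]), np.float64(0.005639996020206782))
stud plane scene z.132 [ 0.5512 -0.2938  0.132 ] [ 0.5472 -0.2864  0.132 ]
knob plane [ 0.579  -0.1885  0.13  ] [ 0.5808 -0.1883  0.13  ]
```

```bash
cat >> h.py <<'E'
from scipy.spatial.transform import Rotation as Ro
YAW=.300;KN=np.array([.5795,-.1885,.126]);bx=np.array([np.cos(YAW),np.sin(YAW),0]);by=np.array([-bx[1],bx[0],0])
def go(p,s=None):
    "shift in cm and twist to have TCP at p, pointing down, tool x along box x"
    s=s or get_state();q=s["ee_rot"];R=Ro.from_quat([*q[1:],q[0]])
    G=Ro.from_matrix(np.c_[bx,-by,[0,0,-1]])
    print("t",s["clock"],"pos",s["position"].round(4),"F",s["force"].round(1),"gap",round(s["finger_gap"],3),"grip",round(s["gripper_force"],1))
    print("shift",(R.inv().apply(np.array(p)-s["position"])*100).round(2),"twist",(R.inv()*G).as_rotvec().round(3))
E
python3 -m creep '{"jaw":[-1,-1,-1,-1,-1],"translation":[[4.2,-1.8,0],[8.5,-3.6,0],[12.7,-5.3,0],[16.9,-7.1,0],[21.1,-8.9,0]],"twist":[[0,0,-0.03],[0,0,-0.03],[0,0,-0.03],[0,0,-0.03],[0,0,-0.03]]}' 20
python3 -c "
from h import *
go([.5795,-.1885,.17])"
```

```text
clock: 0.6
position: [0.3276, -0.3863, 0.231]
ee_rot: [-0.0, 0.989, 0.15, -0.0]
force: [0.3, -0.7, -0.0]
finger_gap: 0.996
gripper_force: 0.0
t 0.6 pos [ 0.3276 -0.3863  0.231 ] F [ 0.3 -0.7 -0. ] gap 0.996 grip 0.0
shift [ 29.91 -11.44   6.1 ] twist [-0.001  0.     0.   ]
```

```bash

python3 -m creep '{"jaw":[-1,-1,-1,-1,-1],"translation":[[4.3,-1.6,0],[8.6,-3.3,0],[12.8,-4.9,0],[17.1,-6.5,0],[21.4,-8.2,0]],"twist":[[0,0,0],[0,0,0],[0,0,0],[0,0,0],[0,0,0]]}' 20
python3 -m creep '{"jaw":[-1,-1,-1,-1,-1],"translation":[[4.3,-1.6,1],[8.5,-3.2,3],[8.5,-3.2,6],[8.5,-3.2,6],[8.5,-3.2,6]],"twist":[[0,0,0],[0,0,0],[0,0,0],[0,0,0],[0,0,0]]}' 20
python3 -c "
from h import *
go([.5795,-.1885,.108])
for n in('scene','top'):cv2.imwrite('pics/%s1.png'%n,read_camera(n))
a=cv2.imread('pics/scene1.png')[180:400,80:360];b=cv2.imread('pics/top1.png')[120:260,350:530]
a=cv2.resize(a,(400,314));b=cv2.resize(b,(400,314))
cv2.imwrite('pics/c1.png',cv2.convertScaleAbs(cv2.resize(np.hstack([a,b]),(800,314)),alpha=1.6))"
```

```text
clock: 1.1
position: [0.5078, -0.2446, 0.231]
ee_rot: [-0.0, 0.989, 0.15, -0.0]
force: [0.1, -1.3, 0.4]
finger_gap: 1.0
gripper_force: 0.0
clock: 1.6
position: [0.5774, -0.1901, 0.1708]
ee_rot: [-0.001, 0.989, 0.15, -0.001]
force: [0.4, 0.1, 0.1]
finger_gap: 1.007
gripper_force: 0.0
t 1.6 pos [ 0.5774 -0.1901  0.1708] F [0.4 0.1 0.1] gap 1.007 grip 0.0
shift [ 0.26 -0.08  6.28] twist [-0.002  0.002  0.001]
```

View pics/c1.png

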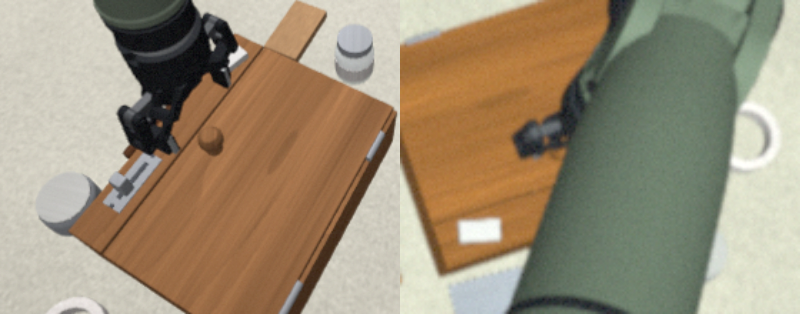

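The left half (scene) has the open fingers above and straddling the knob at (210,138). Nothing is in the way, so I'll go down and pinch.

```bash

python3 -m creep '{"jaw":[-1,-1,-1,-1,-1],"translation":[[0.25,-0.1,2],[0.25,-0.1,4],[0.25,-0.1,5.5],[0.25,-0.1,6.3],[0.25,-0.1,6.3]],"twist":[[0,0,0],[0,0,0],[0,0,0],[0,0,0],[0,0,0]]}' 30
python3 -m creep '{"jaw":[1,1,1,1,1],"translation":[[0,0,0],[0,0,0],[0,0,0],[0,0,0],[0,0,0]],"twist":[[0,0,0],[0,0,0],[0,0,0],[0,0,0],[0,0,0]]}' 30
python3 -m creep '{"jaw":[1,1,1,1,1],"translation":[[0,0,0],[0,0,0],[0,0,0],[0,0,0],[0,0,0]],"twist":[[0,0,0],[0,0,0],[0,0,0],[0,0,0],[0,0,0]]}' 30
python3 -c "
from h import *
go([.5795,-.1885,.108])"
```

```text
clock: 2.2
position: [0.5801, -0.1893, 0.1085]
ee_rot: [-0.0, 0.989, 0.149, -0.0]
force: [0.0, 1.1, -0.7]
finger_gap: 0.998
gripper_force: 0.0
clock: 2.7
position: [0.581, -0.189, 0.1091]
ee_rot: [0.001, 0.989, 0.15, 0.0]
force: [-0.4, 0.0, 4.4]
finger_gap: 0.33
gripper_force: 29.4
clock: 3.2
position: [0.581, -0.189, 0.1091]
ee_rot: [0.001, 0.989, 0.15, 0.0]
force: [-0.7, -1.0, 6.3]
finger_gap: 0.332
gripper_force: 29.6
t 3.2 pos [ 0.581  -0.189   0.1091] F [-0.7 -1.   6.3] gap 0.332 grip 29.6
shift [-0.13 -0.09  0.11] twist [ 0.001 -0.001  0.001]
```

```bash

python3 -m creep '{"jaw":[1,1,1],"translation":[[0,0,-0.1],[0,0,-0.2],[0,0,-0.3]],"twist":[[0,0,0],[0,0,0],[0,0,0]]}' 40
python3 -m creep '{"jaw":[1,1],"translation":[[0,0,-0.1],[0,0,-0.2]],"twist":[[0,0,0],[0,0,0]]}'
python3 -m creep '{"jaw":[1,1],"translation":[[0,0,-0.1],[0,0,-0.2]],"twist":[[0,0,0],[0,0,0]]}'
```

```text
clock: 3.5
position: [0.5812, -0.1889, 0.111]
ee_rot: [0.0, 0.989, 0.15, 0.001]
force: [4.0, -2.5, -4.1]
finger_gap: 0.324
gripper_force: 39.6
clock: 3.7
position: [0.5816, -0.1887, 0.113]
ee_rot: [0.0, 0.989, 0.15, 0.001]
force: [7.6, -2.4, -12.4]
finger_gap: 0.325
gripper_force: 40.2
clock: 3.9
position: [0.5816, -0.1887, 0.1133]
ee_rot: [-0.0, 0.989, 0.15, 0.001]
force: [12.5, -4.6, -23.1]
finger_gap: 0.327
gripper_force: 40.8
```

The lid stops dead after about 4 mm with 23 N pulling, so it is caught. I'll let it down, release and rise clear.

```bash

python3 -m creep '{"jaw":[1,1,1,1,1],"translation":[[0,0,0.2],[0,0,0.4],[0,0,0.6],[0,0,0.7],[0,0,0.7]],"twist":[[0,0,0],[0,0,0],[0,0,0],[0,0,0],[0,0,0]]}'
python3 -m creep '{"jaw":[-1,-1,-1,-1,-1],"translation":[[0,0,0],[0,0,0],[0,0,0],[0,0,0],[0,0,0]],"twist":[[0,0,0],[0,0,0],[0,0,0],[0,0,0],[0,0,0]]}'
python3 -m creep '{"jaw":[-1,-1,-1,-1,-1],"translation":[[0,0,-2],[0,0,-4],[0,0,-6.5],[0,0,-6.5],[0,0,-6.5]],"twist":[[0,0,0],[0,0,0],[0,0,0],[0,0,0],[0,0,0]]}'
python3 -c "
from h import *
go(KN*[1,1,0]+bx*-.06+by*-.092+[0,0,.172])"
```

```text
clock: 4.4
position: [0.581, -0.189, 0.1092]
ee_rot: [0.001, 0.989, 0.15, 0.0]
force: [1.0, -1.9, 3.4]
finger_gap: 0.33
gripper_force: 42.8
clock: 4.9
position: [0.5802, -0.1884, 0.1081]
ee_rot: [-0.0, 0.989, 0.15, -0.0]
force: [-0.0, -0.3, 0.3]
finger_gap: 1.0
gripper_force: 0.0
clock: 5.4
position: [0.5808, -0.1887, 0.1736]
ee_rot: [0.0, 0.989, 0.15, 0.0]
force: [0.3, 0.2, 0.1]
finger_gap: 0.998
gripper_force: 0.0
t 5.4 pos [ 0.5808 -0.1887  0.1736] F [0.3 0.2 0.1] gap 0.998 grip 0.0
shift [-6.12  9.14  0.16] twist [ 0.001 -0.001  0.001]
```

```bash

python3 -m creep '{"jaw":[-0.2,-0.2,-0.2,-0.2,-0.2],"translation":[[-2,3,0],[-4.1,6.1,0],[-6.1,9.1,0],[-6.1,9.1,0],[-6.1,9.1,0]],"twist":[[0,0,0],[0,0,0],[0,0,0],[0,0,0],[0,0,0]]}'
python3 -c "
from h import *
go(KN*[1,1,0]+bx*-.06+by*-.092+[0,0,.107])
cv2.imwrite('pics/c2.png',cv2.convertScaleAbs(cv2.resize(read_camera('scene')[180:400,80:360],None,fx=2.5,fy=2.5),alpha=1.6))"
```

```text
clock: 5.9
position: [0.5482, -0.2938, 0.1718]
ee_rot: [-0.001, 0.989, 0.149, -0.001]
force: [-0.4, 1.2, -0.3]
finger_gap: 0.599
gripper_force: 0.0
t 5.9 pos [ 0.5482 -0.2938  0.1718] F [-0.4  1.2 -0.3] gap 0.599 grip 0.0
shift [0.11 0.09 6.48] twist [-0.002  0.001 -0.001]
```

View pics/c2.png

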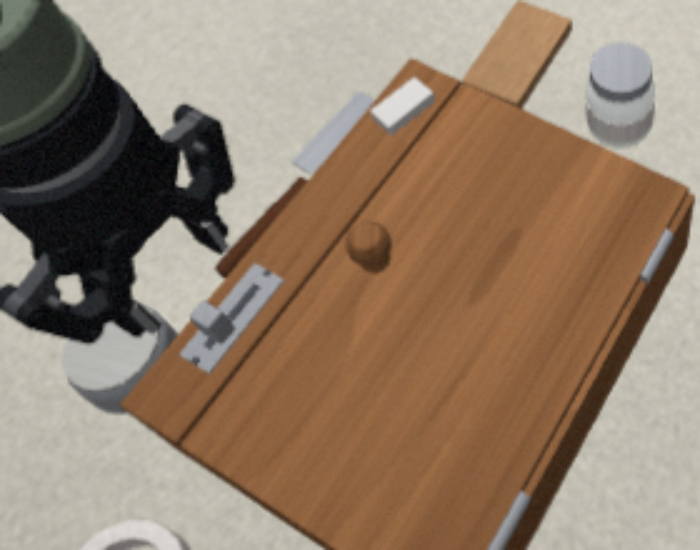

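The open fingertips at (225,248) and (155,330) straddle the stud at (208,318), which hasn't moved. I'll go down and pinch it.

```bash

python3 -m creep '{"jaw":[-0.2,-0.2,-0.2,-0.2,-0.2],"translation":[[0.1,0.1,2],[0.1,0.1,4],[0.1,0.1,5.5],[0.1,0.1,6.5],[0.1,0.1,6.5]],"twist":[[0,0,0],[0,0,0],[0,0,0],[0,0,0],[0,0,0]]}' 30
python3 -m creep '{"jaw":[1,1,1,1,1],"translation":[[0,0,0],[0,0,0],[0,0,0],[0,0,0],[0,0,0]],"twist":[[0,0,0],[0,0,0],[0,0,0],[0,0,0],[0,0,0]]}' 30
python3 -c "
from h import *
go(KN*[1,1,0]+bx*-.06+by*-.095+[0,0,.107])
cv2.imwrite('pics/c3.png',cv2.convertScaleAbs(cv2.resize(read_camera('scene')[180:400,80:360],None,fx=2.5,fy=2.5),alpha=1.6))"
```

```text
clock: 6.45
position: [0.5497, -0.2925, 0.1065]
ee_rot: [-0.001, 0.989, 0.151, -0.001]
force: [0.6, -0.2, 0.2]
finger_gap: 0.603
gripper_force: 0.0
clock: 6.95
position: [0.5512, -0.2946, 0.1094]
ee_rot: [0.0, 0.989, 0.15, 0.001]
force: [-0.5, 1.1, 5.6]
finger_gap: 0.154
gripper_force: 32.6
t 6.95 pos [ 0.5512 -0.2946  0.1094] F [-0.5  1.1  5.6] gap 0.154 grip 32.6
shift [-0.16  0.2   0.24] twist [ 0.001 -0.002  0.001]
```

View pics/c3.png

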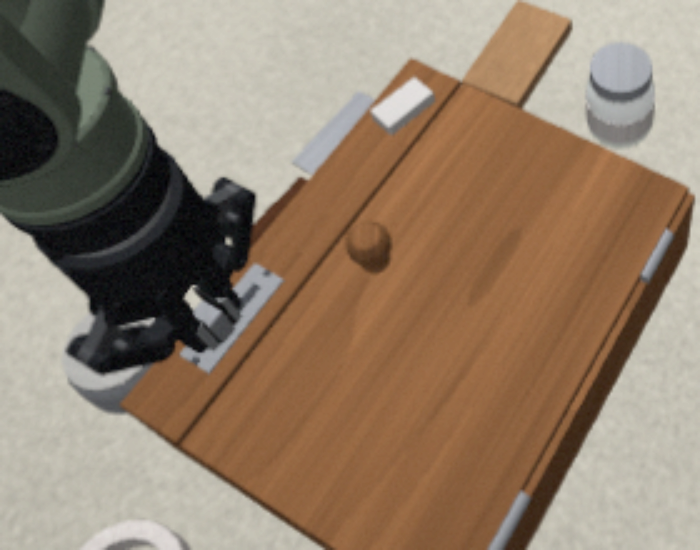

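The fingers pinch the stud: the gap is 13 mm and travel about 2 mm. I'll slide it along box +y, which is tool −y.

```bash

python3 -m creep '{"jaw":[1,1,1,1,1],"translation":[[0,-0.4,0],[0,-0.8,0],[0,-1.2,0],[0,-1.6,0],[0,-2.0,0]],"twist":[[0,0,0],[0,0,0],[0,0,0],[0,0,0],[0,0,0]]}' 40
python3 -m creep '{"jaw":[1,1,1,1,1],"translation":[[0,-0.3,0],[0,-0.6,0],[0,-0.8,0],[0,-1.0,0],[0,-1.1,0]],"twist":[[0,0,0],[0,0,0],[0,0,0],[0,0,0],[0,0,0]]}' 40
python3 -c "
from h import *
go([.5512,-.2946,.1094])"
```

```text
clock: 7.5
position: [0.5456, -0.2765, 0.1094]
ee_rot: [0.002, 0.989, 0.15, 0.001]
force: [1.2, -3.9, 5.1]
finger_gap: 0.155
gripper_force: 40.9
clock: 8.0
position: [0.5431, -0.2684, 0.1094]
ee_rot: [0.004, 0.989, 0.149, 0.001]
force: [4.3, -11.9, 0.4]
finger_gap: 0.155
gripper_force: 40.2
t 8.0 pos [ 0.5431 -0.2684  0.1094] F [  4.3 -11.9   0.4] gap 0.155 grip 40.2
shift [-0.    2.74  0.03] twist [ 0.009 -0.001 -0.   ]
```

```bash

python3 -m creep '{"jaw":[1,1,1],"translation":[[0,-0.2,0],[0,-0.4,0],[0,-0.4,0]],"twist":[[0,0,0],[0,0,0],[0,0,0]]}' 40
python3 -m creep '{"jaw":[1,1,1],"translation":[[0,0.3,0],[0,0.5,0],[0,0.5,0]],"twist":[[0,0,0],[0,0,0],[0,0,0]]}' 40
python3 -m creep '{"jaw":[0,-0.2,-0.2,-0.2,-0.2],"translation":[[0,0,0],[0,0,0],[0,0,0],[0,0,0],[0,0,0]],"twist":[[0,0,0],[0,0,0],[0,0,0],[0,0,0],[0,0,0]]}' 40
python3 -m creep '{"jaw":[-0.2,-0.2,-1,-1,-1],"translation":[[0,0,-2],[0,0,-4],[0,0,-6.5],[0,0,-6.5],[0,0,-6.5]],"twist":[[0,0,0],[0,0,0],[0,0,0],[0,0,0],[0,0,0]]}'
python3 -c "
from h import *
go([.5808,-.1887,.172])
cv2.imwrite('pics/c4.png',cv2.convertScaleAbs(cv2.resize(read_camera('scene')[180:400,80:360],None,fx=2.5,fy=2.5),alpha=1.6))"
```

```text
clock: 8.3
position: [0.5432, -0.2683, 0.1095]
ee_rot: [0.008, 0.989, 0.148, 0.002]
force: [7.8, -19.2, -5.9]
finger_gap: 0.151
gripper_force: 39.7
clock: 8.6
position: [0.5432, -0.2685, 0.1094]
ee_rot: [0.003, 0.989, 0.149, 0.001]
force: [2.8, -6.6, 2.7]
finger_gap: 0.154
gripper_force: 41.1
clock: 9.1
position: [0.5413, -0.2652, 0.108]
ee_rot: [-0.0, 0.989, 0.15, -0.0]
force: [-0.8, -0.2, 0.1]
finger_gap: 0.601
gripper_force: 0.0
clock: 9.6
position: [0.5418, -0.2657, 0.1736]
ee_rot: [0.0, 0.989, 0.15, 0.0]
force: [-0.1, 0.2, -0.1]
finger_gap: 0.995
gripper_force: 0.0
t 9.6 pos [ 0.5418 -0.2657  0.1736] F [-0.1  0.2 -0.1] gap 0.995 grip 0.0
shift [ 6.   -6.2   0.16] twist [ 0.001 -0.001  0.001]
```

View pics/c4.png

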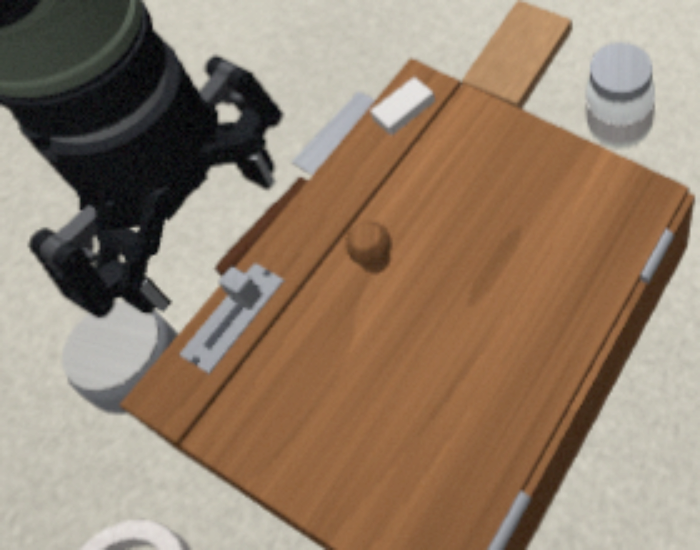

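The stud now stands at (238,282), at the inner end of its slot, and everything else is unmoved. Back to the knob.

```bash

python3 -m creep '{"jaw":[-0.7,-0.7,-0.7,-0.7,-0.7],"translation":[[2,-2.1,0],[4,-4.2,0],[6,-6.2,0],[6,-6.2,0],[6,-6.2,0]],"twist":[[0,0,0],[0,0,0],[0,0,0],[0,0,0],[0,0,0]]}'
python3 -m creep '{"jaw":[-0.7,-0.7,-0.7,-0.7,-0.7],"translation":[[0,0,2],[0,0,4],[0,0,5.5],[0,0,6.4],[0,0,6.4]],"twist":[[0,0,0],[0,0,0],[0,0,0],[0,0,0],[0,0,0]]}' 
python3 -m creep '{"jaw":[1,1,1,1,1],"translation":[[0,0,0],[0,0,0],[0,0,0],[0,0,0],[0,0,0]],"twist":[[0,0,0],[0,0,0],[0,0,0],[0,0,0],[0,0,0]]}' 40
python3 -m creep '{"jaw":[1,1,1,1],"translation":[[0,0,-0.3],[0,0,-0.6],[0.1,0,-1.0],[0.1,0,-1.0]],"twist":[[0,0,0],[0,0,0],[0,0,0],[0,0,0]]}'
```

```text
clock: 10.15
position: [0.5799, -0.1879, 0.172]
ee_rot: [-0.0, 0.989, 0.15, -0.001]
force: [-0.8, 0.3, 0.3]
finger_gap: 0.848
gripper_force: 0.0
clock: 10.65
position: [0.579, -0.1889, 0.1076]
ee_rot: [-0.001, 0.989, 0.149, -0.001]
force: [-0.2, 0.2, 0.5]
finger_gap: 0.852
gripper_force: 0.0
clock: 11.15
position: [0.5811, -0.189, 0.1104]
ee_rot: [0.001, 0.989, 0.15, 0.001]
force: [-0.8, -1.0, 5.9]
finger_gap: 0.328
gripper_force: 39.5
clock: 11.55
position: [0.5829, -0.1884, 0.1196]
ee_rot: [0.0, 0.989, 0.15, 0.001]
force: [6.2, -0.5, -5.6]
finger_gap: 0.324
gripper_force: 39.7
```

The lid is free this time: it rose 10 mm with about 6 N. I'll follow the arc about the hinge.

```bash

python3 -m creep '{"jaw":[1,1,1,1,1],"translation":[[0.3,0,-0.7],[0.55,0,-1.5],[0.85,0,-2.3],[1.2,0,-3.1],[1.6,0,-3.9]],"twist":[[0,0,0],[0,0,0],[0,0,0],[0,0,0],[0,0,0]]}'
python3 -c "
from h import *
go([.5795,-.1885,.108])"
```

```text
clock: 12.05
position: [0.5967, -0.1841, 0.1588]
ee_rot: [0.001, 0.989, 0.15, -0.0]
force: [2.0, -4.9, -4.6]
finger_gap: 0.323
gripper_force: 39.9
t 12.05 pos [ 0.5967 -0.1841  0.1588] F [ 2.  -4.9 -4.6] gap 0.323 grip 39.9
shift [-1.77 -0.09  5.09] twist [0.001 0.001 0.   ]
```

```bash

python3 -m creep '{"jaw":[1,1,1,1],"translation":[[0.4,0,-0.75],[0.87,0,-1.5],[1.35,0,-2.2],[1.9,0,-2.9]],"twist":[[0,0,0],[0,0,0],[0,0,0],[0,0,0]]}'
python3 -m creep '{"jaw":[1,1,1,1,1],"translation":[[0.55,0,-0.65],[1.15,0,-1.3],[1.8,0,-1.9],[2.4,0,-2.45],[2.4,0,-2.45]],"twist":[[0,0,0],[0,0,0],[0,0,0],[0,0,0],[0,0,0]]}'
python3 -c "
from h import *
go([.5795,-.1885,.108])
p=get_state()['position']+[0,0,-0+.019];H=KN+bx*.17;H[2]=.095;d=p-H;import math
print('angle deg',math.degrees(math.atan2(d[2],-d@bx)-math.atan2(31,170)),'r',np.hypot(d[2],d@bx))
cv2.imwrite('pics/c5.png',cv2.convertScaleAbs(cv2.resize(read_camera('scene')[100:400,60:400],None,fx=1.9,fy=1.9),alpha=1.6))"
```

```text
clock: 12.45
position: [0.6145, -0.1786, 0.1877]
ee_rot: [0.001, 0.989, 0.15, -0.001]
force: [1.8, -5.0, -5.4]
finger_gap: 0.328
gripper_force: 39.8
clock: 12.95
position: [0.6379, -0.1714, 0.2127]
ee_rot: [0.001, 0.989, 0.15, -0.0]
force: [-0.1, -6.2, -2.2]
finger_gap: 0.327
gripper_force: 40.3
t 12.95 pos [ 0.6379 -0.1714  0.2127] F [-0.1 -6.2 -2.2] gap 0.327 grip 40.3
shift [-6.07 -0.11 10.47] twist [0.002 0.001 0.001]
angle deg 41.04905156034187 r 0.17490357532180256
```

View pics/c5.png

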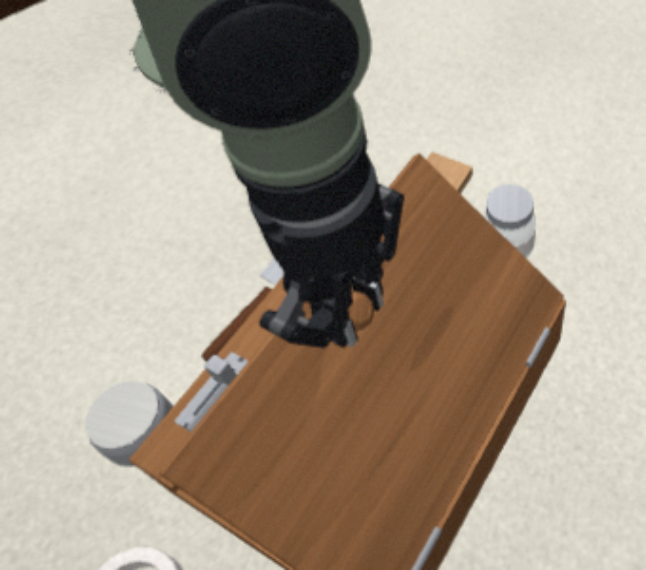

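The lid stands open at about 40° with the knob, near (362,308), held in the fingers. The stud is still at its inner end. I'll settle, check and hand in.

```bash

python3 -m creep '{"jaw":[1,1,1,1,1],"translation":[[0,0,0],[0,0,0],[0,0,0],[0,0,0],[0,0,0]],"twist":[[0,0,0],[0,0,0],[0,0,0],[0,0,0],[0,0,0]]}' && python3 -c "
from workcell import *
s=get_state();print(s['position'],s['finger_gap'],s['gripper_force'])
if s['gripper_force']>20 and s['finger_gap']>.25: print(sign_off())"
```

```text
clock: 13.5
position: [0.6368, -0.1717, 0.2118]
ee_rot: [0.001, 0.989, 0.149, -0.001]
force: [0.2, -5.6, -2.3]
finger_gap: 0.325
gripper_force: 40.3
[ 0.63682771 -0.17173266  0.21175015] 0.32542573838502803 40.29550141654909
the job is handed in; nothing more can be done
None
```

The job is handed in: the tug showed the lid was caught, so I let it down and slid the catch to its end stop, then raised the lid to about 40° (41° by the hand's position), still held by the knob at 13.5 s.

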